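# Clamp a block until the force indicator pops out

## Task

Gently slide the pine block into the mouth of the blue hold-down clamp until it sits squarely against the back stop, then wind the clamp's crank clockwise until the red indicator tab has popped about 6 mm out of its hub, and stop there: a fraction of a turn more would crush the wood. Let go of everything, and do not knock the glue bottle.

Things in the scene. Friction and masses are not known exactly. Their poses are not given: they have to be found in the camera images.
- block_centre (a point): Centre (half-way up) of the loose pine block, 140 mm long, 70 mm wide, 35 mm high, about 0.2 kg, lying flat on the bench in front of the clamp's mouth, roughly pointing into it. Its own y axis runs along its length, x across its width.
- clamp: Blue hold-down clamp bolted to the bench (the bench is its lower jaw). Origin on the bench straight under the screw; its own -x points out of the mouth toward the block, z up. A block fully home has its centre at x = -40 mm, y = 0, its outer end at x = -110 mm. Column at x = 47 to 81 mm, 97 mm high; arm overhead 40 mm wide, underside 73 mm up, reaching to x = -20 mm.
- handle_grip (a point): Middle of the crank's upright black handle, 20 mm thick, reaching 28 mm below this point and 20 mm above it, 60 mm from the screw axis. It spins freely on its pin, so the hand need not turn while leading it round. At the start it is over the column side of the clamp, about 158 mm above the bench; it descends 12 mm per turn.
- crank (a joint): Crank angle in rad, growing clockwise seen from above (tightening), 12 mm of feed per turn; 0 to 1.5 at the start. At 0 the handle lies 45 degrees from the clamp's +x toward its +y. Needs about 4 N at the handle while the pad is free, 7 N at the set force; holds itself where left. The pad is set differently each time: it meets the block anywhere from 3.5 to 7 rad, the set force comes 2.8 rad later.
- tab (a joint): Travel in m of the red force indicator tab (20 mm round, 6 mm thick) in the crank's hub: 0 = hidden 18 mm down in the hub while the sprung black pad (32 mm round, 39 to 48 mm up at the start) is free, 0.018 = flush (64 N on the wood), 0.024 = popped 6 mm out (85 N; 0.022 or more counts), above 0.0295 (105 N) the wood is crushed. It rises 9 mm per rad of crank once the pad presses.
- screw_axis (a point): Fixed point on the screw axis, 120 mm above the bench; the handle circles this axis.
- glue_bottle: White glue bottle with orange nozzle, 58 mm thick, 176 mm tall, standing near the clamp; origin at the centre of its underside.
- back_stop: The clamp's fixed back stop; origin in the middle of its upright face (98 mm wide, 30 mm high; clamp x = +30 mm, 15 mm up) that the block's end must meet gently: over 40 N on it is too hard. Two rails 24 mm high and 74 mm apart run from it to clamp x = -30 mm, then flare out to about x = -58 mm, 100 mm apart.

How it is judged (in metres and radians):
On the way, in this order (a step that is already met when the one before it is completed fails the run):
1. the block sits squarely home against the back stop (x of block_centre in the frame of clamp above -0.043 m and angle between the y axis of block_centre and the x axis of clamp, either way round below 0.06 rad and height (world z) of block_centre below 0.022 m and y of block_centre in the frame of clamp between -0.006 and 0.006 m), for 0.2 s.
2. the pad has been wound onto the block until the tab stands at least 4 mm out (value of joint tab above 0.022 m), for 0.2 s.
At the end, for the whole second after the job is handed in: The block lies flat in the clamp, its end within 4 mm of the back stop, centred within 6 mm and within 0.06 rad of square; the tab stands at least 4 mm out of the hub and stays out; the glue bottle stands (x of block_centre in the frame of clamp above -0.044 m and angle between the y axis of block_centre and the x axis of clamp, either way round below 0.06 rad and height (world z) of block_centre below 0.022 m and value of joint tab above 0.022 m and angle between glue_bottle's own z axis and vertical below 0.35 rad and y of block_centre in the frame of clamp between -0.006 and 0.006 m); the robot touches nothing.
It fails at once if the clamp is overtightened (over 105 N, tab past 29.5 mm) and crushes the wood (value of joint tab above 0.0295 m).
It fails at once if the block is rammed against the stop with more than 40 N (contact force between back_stop and anything else above 40 N).
It fails at once if the glue bottle is knocked (tipped or shifted more than 30 mm) (angle between glue_bottle's own z axis and vertical above 0.35 rad or distance of glue_bottle from where it was at the start of the episode above 0.03 m).
It also fails if it takes over 64 s, if anything falls off the work surface, if the arm or the gripper's body presses on something with over 40 N, if the wrist force passes 120 N, or if a joint passes its speed limit or range.

## Robot

A 6-joint arm with a two-finger parallel gripper is mounted at the origin on a cart in front of the work surface, level with it; the furniture and walls round the work are solid. World frame = base frame: x ahead of the robot, y to its left, z up, the work surface at z = 0. Lengths are in mm, angles in rad, forces in N, time in s.
With the tool pointing down it reaches from about 300 to 875 mm from the base axis. Payload 4.2 kg.
Tool frame: the origin (TCP) lies on the centre line of the jaws, within the pads' length; the fingertips stand 25 mm ahead of it and the grasp point (between the pads) lies 6 mm ahead of it (r.tip_extent is the distance from the TCP to the fingertips, in mm); z points along the fingers, y is the line along which they close (so a half turn about z gives the same grasp; the last joint's range is limited). The gripper opens to 85 mm and grips with 20 to 120 N. Pads are 22 mm wide; open, the fingers measure 114 mm over their backs; the gripper's body (76 mm by 85 mm) begins 54 mm behind the grasp point. The pads swing forward as they close: fully open they stand 13 mm farther back than shut.
Start: joints at [-1.153, 0.32, 1.565, -0, 1.257, -0.02], TCP at [243.775, -520.784, 222.538] pointing down, gripper open.
Joint ranges: [-3.11, 3.11], [-0.84, 2.01], [0.21, 2.61], [-1.34, 4.49], [0.05, 2.63], [-2.56, 2.56]. Speed limits (rad/s): [2.57, 2.57, 3.14, 3.14, 3.14, 3.14].

## Interface

Orientations are given as [roll, pitch, yaw] about the fixed x, y, z axes, in that order (R = Rz(yaw) Ry(pitch) Rx(roll)).
In Python, from cell import sensors, viewer, order, r gives the robot as it stands. The module is installed in compiled form; this text tells all that it offers.
- The arm moves only by the shell command python3 -m crank 'ROWS' [FORCE]. ROWS is JSON, a list that holds one entry, the list of rows, each a list of 5 numbers: the opening, from 0 (shut) to 1 (fully open), then the shift along the tool's x, y, z scaled (see below), then the turn about the tool's z scaled (see below). A call has 1 to 5 rows; each row is the pose to reach, as a shift and turn from the pose commanded when the call began, along the tool's axes at that moment; what a row does not reach only later rows make up. The controller multiplies each number of a shift by 600 mm and each number of a turn by 90 degrees. A row lasts 1/10 s, in which the tool goes at most 50 mm and 8.59 degrees, less where a joint would pass 70% of its speed; a pose out of reach is approached as far as the arm can. A call with a number of a shift or a turn outside -1 to 1 is refused whole. A call with a gripper value outside its range is refused whole. The fingers move at their own pace and stop on an object; FORCE is the grip in N (left out, the last holds). Time passes only in rows, so rows that repeat a pose let the fingers close. It gives the time, the measured TCP pose, the force, the opening and the grip force at its end, in the units of the state.
- sensors.get_obs(): the state, without advancing time (a new reading comes with each control period).
- viewer.capture(name): name is "side" or "top" or "wrist"; returns the picture (480x640x3 uint8, red, green, blue); there is no depth.
- viewer.calibration(name): a dict with "fx", "fy", "cx", "cy" (pixels), "rvec" (rotation vector, rad) and "tvec" (3), from world to camera coordinates, as OpenCV has them; the wrist camera has in their place "T_tool_cam" (4x4, takes a point from camera to tool coordinates, whose origin is the TCP and whose axes are the flange's). Camera axes: x right, y down, z forward; pixel columns grow to the right and rows downward; lengths in mm; the calibration is good to about 2 mm. A picture is of the moment at which its call begins: read the wrist's pose just before it. calibration takes no time and is no camera call.
- order.sign_off(): hands the job in; it is judged then, once.
The state is a dict: "time_s": time; "q": joint angles; "qvel": joint speeds; "tau": joint torques, N m; "tcp_pos": TCP position; "tool_rot": TCP orientation; "wrist_force": force on the tool from outside, world axes, zero at the start; "torque": the same for the moment, N m; "opening": finger opening in mm; "grip_force": force on a finger pad.
Only numpy, scipy, OpenCV 4.12 (cv2) and the standard library are available. Lean on these libraries where they do the work, as an engineer would, in place of code of your own. Each camera call takes 0.05 s, during which the arm holds its last target. There are 200 camera calls.

## Working session

There is one attempt and no reset: what is moved stays moved. The work goes in short steps, Python scripts to look and compute and a shell command to move; the robot and the scene stay as the last step left them, time stands still between calls to the robot, and variables do not carry over. Pictures are saved under pics/ and viewed, at most 10 in all, crops included, and the job is handed in when it is done.

```bash
mkdir -p pics; cat > h.py <<'E'
import numpy as np, cv2
from scipy.spatial.transform import Rotation as R
from cell import sensors, viewer, order, r
def cam(n):
    c=viewer.calibration(n)
    K=np.array([[c['fx'],0,c['cx']],[0,c['fy'],c['cy']],[0,0,1.]])
    if 'T_tool_cam' in c:
        o=sensors.get_obs(); T=np.eye(4); T[:3,:3]=R.from_euler('xyz',o['tool_rot']).as_matrix(); T[:3,3]=o['tcp_pos']
        W=np.linalg.inv(T@np.array(c['T_tool_cam'])); return K,W[:3,:3],W[:3,3]
    return K,R.from_rotvec(np.ravel(c['rvec'])).as_matrix(),np.ravel(c['tvec'])
def ray(C,uv,z):
    K,Rm,t=C; o=-Rm.T@t
    uv=np.atleast_2d(uv).astype(float)
    d=(Rm.T@np.linalg.inv(K)@np.c_[uv,np.ones(len(uv))].T).T
    return o+d*((z-o[2])/d[:,2])[:,None]
def proj(C,P):
    K,Rm,t=C; p=(K@(Rm@np.atleast_2d(P).T+t[:,None])).T; return p[:,:2]/p[:,2:]
def snap(n,f):
    C=cam(n); im=viewer.capture(n); cv2.imwrite('pics/'+f,im[:,:,::-1]); return C,im
E
python3 - <<'E'
from h import *
for n in('side','top'):
    C,im=snap(n,n+'0.png'); print(n,-C[1].T@C[2])
o=sensors.get_obs();print(o)
E
```

```text
side [448.20399257 785.91605779 607.26339233]
top [538.86775108  44.76264656 949.47431863]
{'time_s': 0.1, 'q': array([-1.15303348e+00,  3.20249325e-01,  1.56557377e+00, -1.12396669e-07,
        1.25740413e+00, -2.00254048e-02]), 'qvel': array([ 0.00086151, -0.00224514, -0.00449436,  0.00054677,  0.00065213,
        0.00039777]), 'tau': array([ 1.85667136e-04, -4.16408694e+01, -2.34703803e+01,  1.24135315e-07,
        4.92235340e-03,  3.94126153e-05]), 'tcp_pos': array([ 243.56944204, -520.36858373,  221.74758545]), 'tool_rot': array([-3.13995842e+00, -3.26237458e-05,  4.37788259e-01]), 'wrist_force': array([-0.14282854, -0.59116758,  0.75950327]), 'torque': array([-0.03494603,  0.02426531, -0.02429847]), 'grip_force': 0.0, 'opening': 85.1329580758388}
```

View pics/top0.png

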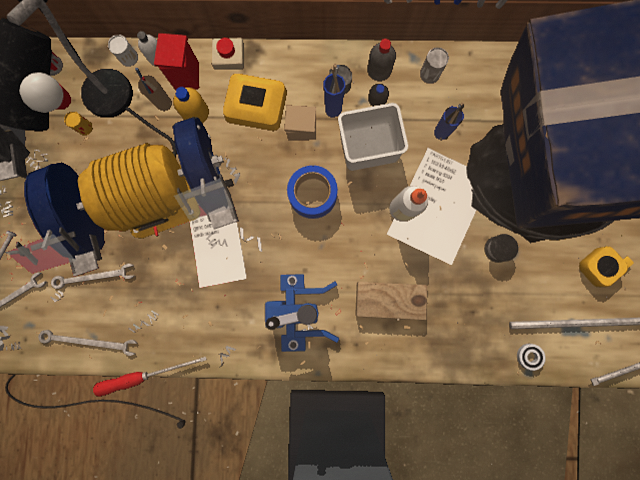

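View pics/side0.png

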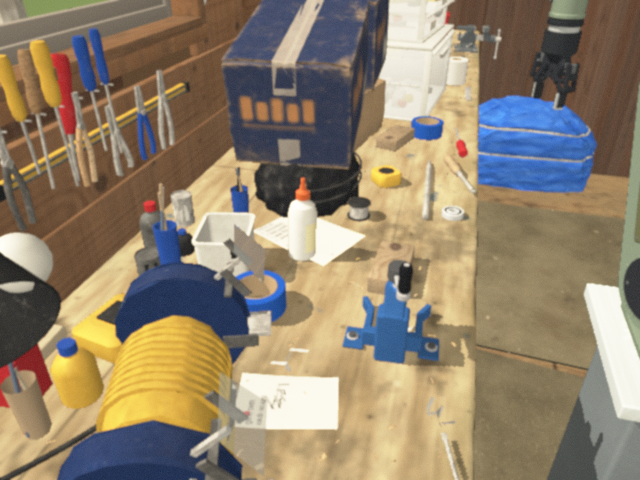

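The top view shows the clamp hub at about (307,314), its mouth to the right, the handle at (271,323), the block at (392,302) and the bottle at (415,200). The side view agrees with this. Next I'll enlarge the top view and cast rays.

```bash
python3 - <<'E'
from h import *
im=cv2.imread('pics/top0.png'); C=cam('top')
cv2.imwrite('pics/crop.png',cv2.resize(im[260:370,250:440],None,fx=4,fy=4,interpolation=cv2.INTER_CUBIC))
hsv=cv2.cvtColor(im,cv2.COLOR_BGR2HSV)
m=cv2.inRange(hsv,(100,120,40),(125,255,255)); m[:265]=0;m[360:]=0;m[:,:255]=0;m[:,350:]=0
ys,xs=np.where(m); print('blue',xs.min(),xs.max(),ys.min(),ys.max())
for nm,uv,z in [('block',[(357,282),(427,284),(426,321),(357,319)],35),('handletop',[(271,323)],178),('bolts',[(292,281),(292,344)],10),('hub',[(307,314)],150),('bottle nozzle',[(418,196)],170)]:
    print(nm,ray(C,uv,z).round(1).tolist())
E
```

```text
blue 266 338 275 350
block [[564.3, -15.3, 35.0], [563.0, -156.3, 35.0], [489.4, -153.6, 35.0], [490.5, -16.0, 35.0]]
handletop [[488.4, 138.8, 178.0]]
bolts [[564.4, 118.3, 10.0], [436.0, 114.8, 10.0]]
hub [[503.4, 79.4, 150.0]]
bottle nozzle [[713.5, -112.4, 170.0]]
```

View pics/crop.png

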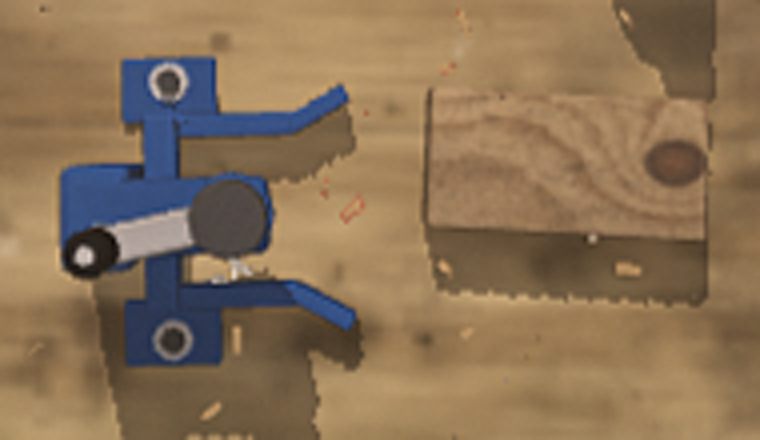

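```bash
python3 - <<'E'
from h import *
C=cam('top'); g=lambda p,z: ray(C,np.array(p)/4.+[250,260],z)
b=g([(431,89),(708,97),(705,240),(428,227)],35); print('block',b.round(1).tolist(),b.mean(0).round(1))
d=(b[1]+b[2]-b[0]-b[3]);print('block dir away', np.arctan2(d[1],d[0]))
bo=g([(168,83),(173,340)],10); print('bolts',bo.round(1).tolist(), bo.mean(0).round(1))
fl=g([(347,93),(353,322)],24); print('flare',fl.round(1).tolist(), fl.mean(0).round(1))
print('rails start (x=-30)', g([(293,122),(293,291)],24).round(1).tolist())
print('back stop rails', g([(180,125),(180,295)],24).round(1).tolist())
hub=g([(229,217)],150);print('hub150',hub.round(1), 'h',g([(89,255)],178).round(1))
# side triangulation check
print('side: handle top', proj(cam('side'),g([(89,255)],178)).round(1),proj(cam('side'),b).round(1).tolist())
E
```

```text
block [[563.8, -16.8, 35.0], [562.5, -156.3, 35.0], [491.4, -154.1, 35.0], [494.9, -16.0, 35.0]] [528.1 -85.8  35. ]
block dir away -1.5883571365703633
bolts [[564.9, 118.3, 10.0], [434.0, 112.2, 10.0]] [499.5 115.3  10. ]
flare [[561.2, 25.4, 24.0], [446.4, 20.6, 24.0]] [503.8  23.   24. ]
rails start (x=-30) [[545.9, 52.7, 24.0], [461.1, 51.1, 24.0]]
back stop rails [[543.3, 110.5, 24.0], [457.9, 108.2, 24.0]]
hub150 [[503.  79. 150.]] h [[487.2 136.6 178. ]]
side: handle top [[405.6 263.8]] [[367.8, 277.0], [380.3, 239.9], [414.1, 245.0], [404.3, 282.8]]
```

```bash
cat >> h.py <<'E'
def go(P,yaw=None,base=None,byaw=None):
    o=sensors.get_obs(); p=np.array(base if base is not None else o['tcp_pos']); y0=o['tool_rot'][2] if byaw is None else byaw
    Rm=R.from_euler('xyz',[np.pi,0,y0]).as_matrix()
    s=Rm.T@(np.array(P)-p)/600; t=0 if yaw is None else -(np.degrees(yaw-y0)+180)%360-180
    t=0 if yaw is None else (-(np.degrees(yaw-y0))+180)%360-180
    print('shift',s.round(4).tolist(),'turn',round(t/90,4))
E
python3 - <<'E'
from h import *
print(r.tip_extent)
go([527,-134,120],1.553,[243.775,-520.784,222.538],.438)
E
```

```text
25.0
shift [0.7009, -0.3836, 0.1709] turn -0.7098
```

```bash
for i in 1; do python3 -m crank '[[[1,0.14,-0.077,0.034,-0.142],[1,0.28,-0.153,0.068,-0.284],[1,0.42,-0.23,0.1,-0.426],[1,0.56,-0.307,0.136,-0.568],[1,0.7009,-0.3836,0.1709,-0.7098]]]'; done; python3 - <<'E'
from h import *
go([527,-134,120],1.553)
E
```

```text
time_s: 0.6
tcp_pos: [388.9, -321.7, 170.0]
tool_rot: [-3.141, -0.0, 1.193]
wrist_force: [1.2, -0.6, -0.2]
opening: 85.1
grip_force: 0.0
shift [0.3757, 0.0988, 0.0833] turn -0.2289
```

```bash
python3 -m crank '[[[1,0.3757,0.0988,0.0833,-0.2289],[1,0.3757,0.0988,0.0833,-0.2289],[1,0.3757,0.0988,0.0833,-0.2289],[1,0.3757,0.0988,0.0833,-0.2289],[1,0.3757,0.0988,0.0833,-0.2289]]]'; python3 -m crank '[[[1,0,0,0,0],[1,0,0,0,0],[1,0,0,0,0]]]'; python3 - <<'E'
from h import *
go([527,-134,33],1.553)
C,im=snap('wrist','w1.png')
E
```

```text
time_s: 1.1
tcp_pos: [528.3, -134.0, 119.6]
tool_rot: [-3.141, -0.0, 1.549]
wrist_force: [0.4, 0.1, -0.3]
opening: 85.3
grip_force: 0.0
time_s: 1.4
tcp_pos: [526.8, -137.2, 120.6]
tool_rot: [-3.141, 0.0, 1.547]
wrist_force: [-0.3, -0.4, 0.5]
opening: 85.3
grip_force: 0.0
shift [0.0054, 0.0001, 0.146] turn -0.004
```

View pics/w1.png

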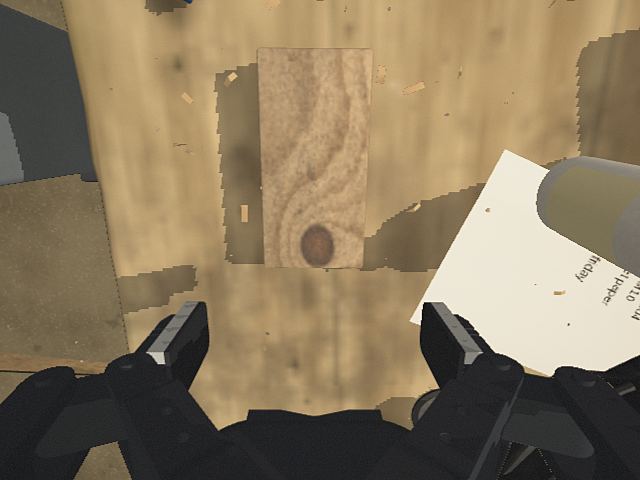

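The wrist view shows the block between columns 258 and 372, centred at about 315, and the jaws are also centred near 315. The bottle is well to the right, at (590,210).

```bash
python3 - <<'E'
from h import *
b=ray(cam('wrist'),[(258,48),(372,48),(364,268),(264,268)],35);print(b.round(1).tolist(),b.mean(0))
E
python3 -m crank '[[[1,0.0054,0,0.05,-0.004],[1,0.0054,0,0.1,-0.004],[1,0.0054,0,0.146,-0.004],[1,0.0054,0,0.146,-0.004]]]' 20
python3 -m crank '[[[0.75,0,0,0,0],[0.7,0,0,0,0],[0.7,0,0,0,0],[0.7,0,0,0,0],[0.7,0,0,0,0]]]' 20
```

```text
[[495.8, -13.9, 35.0], [563.5, -15.6, 35.0], [560.7, -154.9, 35.0], [490.4, -153.1, 35.0]] [527.58631327 -84.33877875  35.        ]
time_s: 1.85
tcp_pos: [524.3, -133.8, 30.3]
tool_rot: [-3.135, -0.002, 1.552]
wrist_force: [-0.5, 0.3, -0.3]
opening: 85.6
grip_force: 0.0
time_s: 2.35
tcp_pos: [527.9, -133.4, 33.7]
tool_rot: [3.14, 0.0, 1.554]
wrist_force: [-0.4, 0.4, -0.6]
opening: 59.6
grip_force: 0.0
```

```bash
python3 - <<'E'
from h import *
snap('wrist','w2.png')
E
```

```text
(no output)
```

View pics/w2.png

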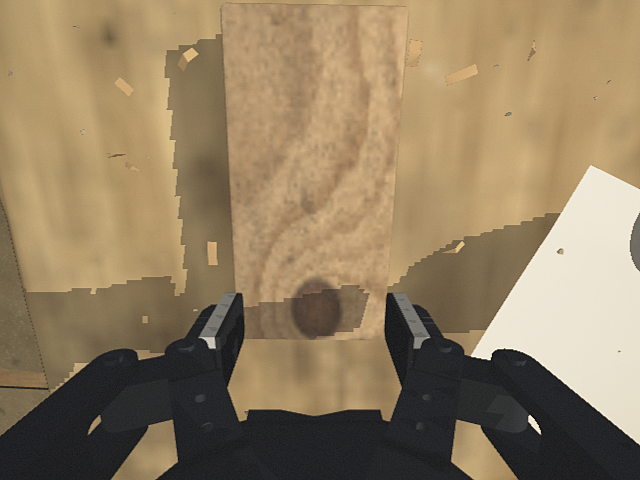

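```bash
python3 - <<'E'
from h import *
C=cam('wrist');o=sensors.get_obs();print(o['tcp_pos'],o['opening'],o['grip_force'],-C[1].T@C[2])
b=ray(C,[(222,4),(407,8),(386,338),(238,338)],35);print(b.round(1).tolist())
Rm=R.from_euler('xyz',o['tool_rot']).as_matrix()
for z in(-20,-10,0,12,25):
    print(z,proj(C,o['tcp_pos']+(Rm@np.array([[11,30,z],[11,-30,z],[-11,30,z],[-11,-30,z]]).T).T).round().tolist())
E
```

```text
[ 527.78869945 -133.3391497    33.50759683] 59.609815533804955 0.0 [527.95700688 -60.94234842 185.16367377]
[[495.4, -14.0, 35.0], [563.0, -16.4, 35.0], [560.6, -153.0, 35.0], [490.7, -151.7, 35.0]]
-20 [[391.0, 296.0], [241.0, 296.0], [388.0, 345.0], [244.0, 345.0]]
-10 [[386.0, 286.0], [246.0, 286.0], [384.0, 332.0], [248.0, 332.0]]
0 [[382.0, 278.0], [250.0, 278.0], [380.0, 321.0], [252.0, 321.0]]
12 [[378.0, 268.0], [254.0, 268.0], [375.0, 309.0], [256.0, 309.0]]
25 [[373.0, 259.0], [258.0, 260.0], [371.0, 298.0], [260.0, 298.0]]
```

The fingertips look as if they may be above the block, since the opening went below 70 mm with no grip force. I'll compare against the side view, cropped on the gripper.

```bash
python3 - <<'E'
from h import *
C,im=snap('side','s1.png'); o=sensors.get_obs()
p=proj(C,[o['tcp_pos'],o['tcp_pos']-[0,0,25],[491,-152,0],[491,-152,35]]).round(1); print(p.tolist())
u,v=p[0].astype(int); c=im[v-90:v+60,u-100:u+100,::-1]; print(u-100,v-90)
cv2.imwrite('pics/s1c.png',cv2.resize(c,None,fx=4,fy=4,interpolation=cv2.INTER_CUBIC))
E
```

```text
[[395.2, 248.5], [394.3, 258.6], [412.6, 259.7], [414.2, 245.6]]
295 158
```

View pics/s1c.png

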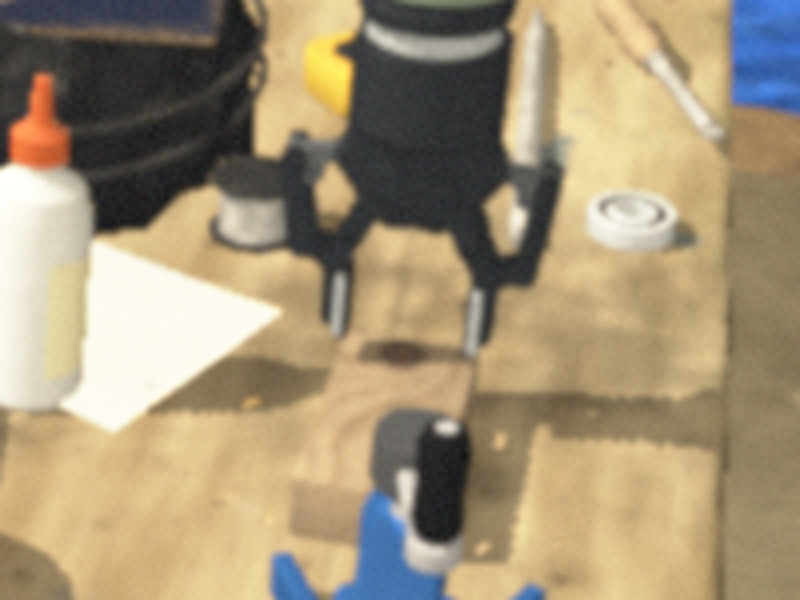

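Both views put the tips above the block: in the side crop they are at (340,335) and (472,355), hovering, roughly 35 mm higher than the stated tip length implies. I'll reopen and descend in small steps, watching the wrist force.

```bash
python3 -m crank '[[[1,0,0,0,0],[1,0,0,0,0],[1,0,0,0,0],[1,0,0,0.01,0],[1,0,0,0.02,0]]]' 20
python3 - <<'E'
from h import *
C,im=snap('side','s2.png'); C2,w=snap('wrist','w3.png')
o=sensors.get_obs(); print(o['tcp_pos'],o['opening'],o['wrist_force'])
c=cv2.resize(im[200:290,345:445,::-1],None,fx=5,fy=5,interpolation=cv2.INTER_CUBIC)
w=cv2.resize(w[200:480,:, ::-1],(500,219)); cv2.imwrite('pics/c2.png',cv2.vconcat([c,w][:1]))
E
```

```text
time_s: 2.95
tcp_pos: [527.5, -133.3, 20.6]
tool_rot: [3.141, 0.0, 1.554]
wrist_force: [-0.1, -0.7, -0.5]
opening: 85.8
grip_force: 0.0
[ 526.63534442 -133.06183151   19.77526984] 85.21316240229952 [0.37565052 0.54925528 0.30931351]
```

View pics/c2.png

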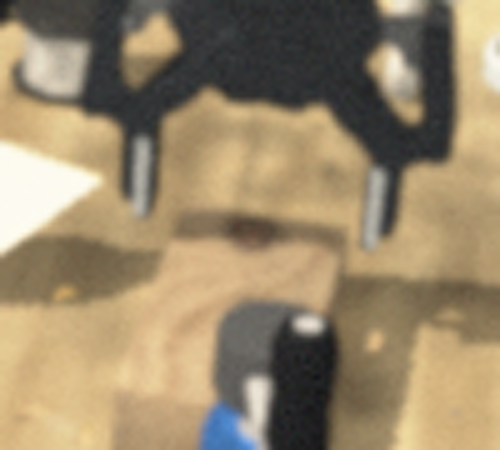

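Tips are at (372,243) and (419,249) in the full side image. I'll turn that into a height.

```bash
python3 - <<'E'
from h import *
C=cam('side')
for z in(0,10,20,30,40): print(z,proj(C,[[569.1,-133,z],[484.1,-133,z]]).round(1).tolist())
E
```

```text
0 [[374.3, 259.2], [414.9, 265.1]]
10 [[374.6, 255.2], [415.4, 261.0]]
20 [[374.9, 251.2], [415.9, 257.0]]
30 [[375.2, 247.2], [416.4, 252.9]]
40 [[375.5, 243.1], [416.9, 248.7]]
```

```bash
python3 -m crank '[[[1,0,0,0.005,0],[1,0,0,0.01,0],[1,0,0,0.015,0],[1,0,0,0.02,0],[1,0,0,0.02,0]]]' 20
python3 - <<'E'
from h import *
C,im=snap('side','s3.png')
o=sensors.get_obs(); print(o['tcp_pos'],o['opening'],o['wrist_force'],o['q'])
c=cv2.resize(im[200:290,345:445,::-1],None,fx=5,fy=5,interpolation=cv2.INTER_CUBIC)
cv2.imwrite('pics/c3.png',c)
E
```

```text
time_s: 3.55
tcp_pos: [527.2, -133.2, 8.5]
tool_rot: [-3.141, -0.0, 1.554]
wrist_force: [0.3, -1.0, 0.4]
opening: 85.3
grip_force: 0.0
[ 527.39811835 -133.28719316    8.75026386] 85.49171830096897 [-0.58768712  0.09850193  1.66037848] [-2.68631373e-01  4.95744911e-01  1.90612294e+00 -1.31414703e-04
  7.40127582e-01 -2.51390886e-01]
```

View pics/c3.png

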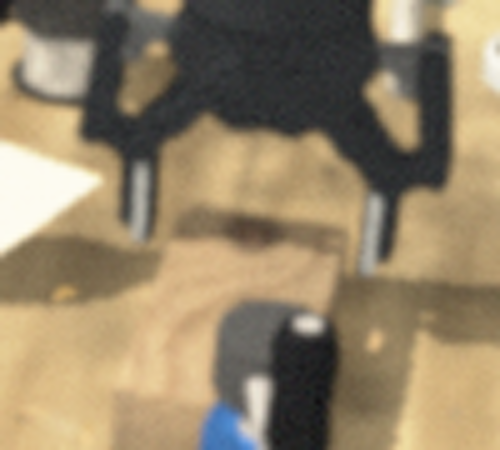

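Still no contact. The tips are at about (419,254), so z ≈ 27 mm with the TCP reading 8.7. The fingers therefore stand about 30 mm higher than stated, and I'll go down 15 mm more and grip.

```bash
python3 -m crank '[[[1,0,0,0.008,0],[1,0,0,0.016,0],[1,0,0,0.025,0],[1,0,0,0.025,0]]]' 20
python3 -m crank '[[[0.75,0,0,0,0],[0.7,0,0,0,0],[0.7,0,0,0,0],[0.7,0,0,0,0],[0.7,0,0,0,0]]]' 20
```

```text
time_s: 4.0
tcp_pos: [526.9, -133.1, -7.0]
tool_rot: [-3.14, -0.0, 1.554]
wrist_force: [-0.5, 0.2, 0.1]
opening: 85.3
grip_force: 0.0
time_s: 4.5
tcp_pos: [527.5, -133.3, -6.0]
tool_rot: [3.142, 0.0, 1.554]
wrist_force: [-0.6, -0.5, -0.9]
opening: 69.4
grip_force: 24.4
```

The block is gripped: 69 mm, 24 N. Next I'll align it in front of the mouth.

```bash
python3 - <<'E'
from h import *
go([510.3,-108.6,-6],1.617)
E
```

```text
shift [0.0407, -0.0294, -0.0] turn -0.0403
```

```bash
python3 -m crank '[[[0.7,0.01,-0.007,0,-0.01],[0.7,0.02,-0.0145,0,-0.02],[0.7,0.03,-0.022,0,-0.03],[0.7,0.0407,-0.0294,0,-0.0403],[0.7,0.0407,-0.0294,0,-0.0403]]]'
python3 - <<'E'
from h import *
C,im=snap('top','t1.png')
cv2.imwrite('pics/t1c.png',cv2.resize(im[260:370,250:440,::-1],None,fx=4,fy=4,interpolation=cv2.INTER_CUBIC))
go([505.6,-8.7,-6],1.617)
E
```

```text
time_s: 5.0
tcp_pos: [509.2, -107.5, -6.0]
tool_rot: [-3.14, -0.0, 1.619]
wrist_force: [0.9, 0.6, -1.7]
opening: 69.6
grip_force: 24.4
shift [0.1655, 0.0009, 0.0] turn 0.0007
```

View pics/t1c.png

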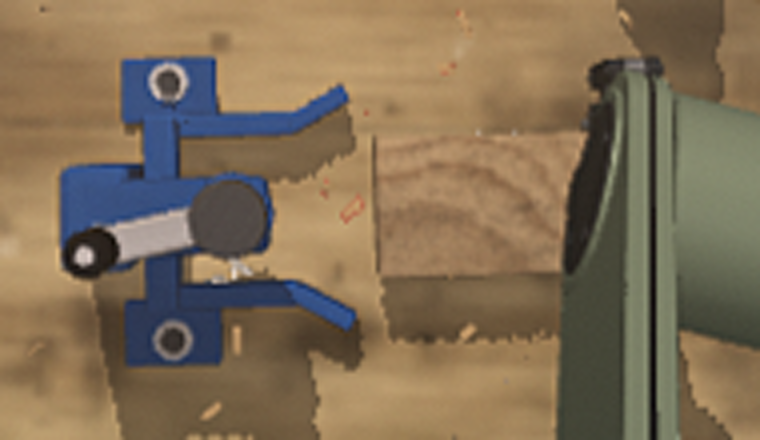

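The block is in line with the mouth. Its front edge runs from (375,135) to (380,277) in the crop, and the flare tips are at (347,93) and (353,322).

```bash
python3 - <<'E'
from h import *
C=cam('top'); g=lambda p,z: ray(C,np.array(p)/4.+[250,260],z)
S=np.array([501.5,79.5]); X=np.array([-.0466,.9989]); Y=np.array([-.9989,-.0466])
for n,p,z in [('blockfront',[(375,135),(380,277)],35),('rails inner',[(180,137),(180,284),(293,135),(293,283)],24),('flare',[(347,93),(353,322)],24),('backedge side',[(585,130),(568,275)],35)]:
    q=g(p,z)[:,:2]-S; print(n,np.c_[q@X,q@Y].round(1).tolist())
E
```

```text
blockfront [[-70.1, -35.4], [-70.2, 35.0]]
rails inner [[29.1, -37.1], [30.6, 36.7], [-28.6, -36.5], [-26.6, 37.7]]
flare [[-56.9, -57.1], [-56.3, 57.7]]
backedge side [[-175.8, -35.1], [-163.9, 36.4]]
```

```bash
python3 -m crank '[[[0.7,0.018,0,0,0],[0.7,0.036,0,0,0],[0.7,0.054,0,0,0],[0.7,0.07,0,0,0],[0.7,0.08,0,0,0]]]'
python3 -m crank '[[[0.7,0.015,0,0,0],[0.7,0.03,0,0,0],[0.7,0.045,0,0,0],[0.7,0.055,0,0,0],[0.7,0.06,0,0,0]]]'
python3 -c "
from h import *
go([505.6,-8.7,-6],1.617)"
```

```text
time_s: 5.55
tcp_pos: [508.0, -59.5, -6.0]
tool_rot: [-3.141, -0.0, 1.618]
wrist_force: [0.1, -0.7, -0.8]
opening: 69.6
grip_force: 24.5
time_s: 6.05
tcp_pos: [506.4, -24.0, -6.0]
tool_rot: [-3.142, 0.0, 1.618]
wrist_force: [0.2, -0.5, -0.2]
opening: 69.7
grip_force: 24.5
shift [0.0255, -0.0001, -0.0001] turn 0.0004
```

15 mm remain. I'll go on slowly, in 2 mm rows and then 1 mm rows.

```bash
python3 -m crank '[[[0.7,0.004,0,0,0],[0.7,0.008,0,0,0],[0.7,0.012,0,0,0],[0.7,0.016,0,0,0],[0.7,0.019,0,0,0]]]'
python3 -m crank '[[[0.7,0.0015,0,0,0],[0.7,0.003,0,0,0],[0.7,0.0045,0,0,0]]]'
python3 -m crank '[[[0.7,0.0015,0,0,0],[0.7,0.003,0,0,0]]]'
```

```text
time_s: 6.55
tcp_pos: [505.9, -13.2, -6.0]
tool_rot: [-3.142, 0.0, 1.617]
wrist_force: [-0.3, -0.8, -0.9]
opening: 69.8
grip_force: 24.5
time_s: 6.85
tcp_pos: [505.8, -10.6, -6.0]
tool_rot: [3.142, 0.0, 1.617]
wrist_force: [0.4, -1.0, -1.4]
opening: 69.6
grip_force: 24.5
time_s: 7.05
tcp_pos: [505.7, -8.8, -6.0]
tool_rot: [3.142, 0.0, 1.617]
wrist_force: [-0.1, -0.8, -1.4]
opening: 69.8
grip_force: 24.5
```

```bash
python3 -m crank '[[[0.7,0.001,0,0,0],[0.7,0.002,0,0,0]]]'
python3 -m crank '[[[0.7,0.001,0,0,0],[0.7,0.002,0,0,0]]]'
python3 -m crank '[[[0.7,0.001,0,0,0],[0.7,0.001,0,0,0]]]'
```

```text
time_s: 7.25
tcp_pos: [505.6, -7.6, -6.0]
tool_rot: [-3.142, 0.0, 1.617]
wrist_force: [-0.1, -0.8, -1.7]
opening: 69.9
grip_force: 24.5
time_s: 7.45
tcp_pos: [505.8, -6.9, -6.0]
tool_rot: [3.141, 0.001, 1.618]
wrist_force: [0.6, -6.2, -1.8]
opening: 69.6
grip_force: 24.5
time_s: 7.65
tcp_pos: [505.8, -6.9, -5.9]
tool_rot: [3.141, 0.002, 1.618]
wrist_force: [0.6, -6.0, -0.7]
opening: 69.6
grip_force: 24.5
```

Contact with the stop at about 6 N. I'll push slightly more to seat it, then release and lift.

```bash
python3 -m crank '[[[0.7,0.001,0,0,0],[0.7,0.0015,0,0,0],[0.7,0.0015,0,0,0]]]'
python3 -m crank '[[[0.8,0,0,0,0],[1,0,0,0,0],[1,0,0,0,0],[1,0,0,-0.04,0],[1,0,0,-0.1,0]]]'
python3 -m crank '[[[0.6,0,0,-0.08,0],[0.6,0,0,-0.16,0],[0.6,0,0,-0.24,0],[0.6,0,0,-0.3,0],[0.6,0,0,-0.3,0]]]'
python3 - <<'E'
from h import *
C,im=snap('top','t2.png'); W,w=snap('wrist','w4.png')
S=np.array([501.5,79.5]); X=np.array([-.0466,.9989]); Y=np.array([-.9989,-.0466])
# expected pixel positions in both views
P=lambda x,y,z:[*(S+x*X+y*Y),z]
for c,n in((C,'top'),(W,'wrist')): print(n,proj(c,[P(-110,-35,35),P(-110,35,35),P(0,0,145),P(57.7,11.6,178)]).round(1).tolist())
a=cv2.resize(im[260:370,250:410,::-1],(640,440)); a=cv2.resize(a,(400,275)); b=cv2.resize(w[:,:,::-1],(400,300))
cv2.imwrite('pics/both.png',cv2.vconcat([a,b]))
print(im[::1][300:318:4,355:380].mean(2).astype(int).tolist())
E
```

```text
time_s: 7.95
tcp_pos: [505.8, -6.9, -5.9]
tool_rot: [3.141, 0.003, 1.619]
wrist_force: [-0.4, -10.7, 0.4]
opening: 69.9
grip_force: 24.5
time_s: 8.45
tcp_pos: [503.8, -4.4, 53.0]
tool_rot: [-3.136, -0.001, 1.617]
wrist_force: [0.5, 0.2, -0.2]
opening: 85.3
grip_force: 0.0
time_s: 8.95
tcp_pos: [508.5, -4.4, 239.7]
tool_rot: [3.129, 0.0, 1.617]
wrist_force: [0.3, 0.2, 0.2]
opening: 51.3
grip_force: 0.0
top [[363.6, 293.4], [364.9, 328.7], [307.0, 315.0], [272.3, 323.7]]
wrist [[346.4, 236.8], [277.8, 236.9], [312.1, 117.5], [289.1, -6.0]]
[[122, 123, 122, 123, 122, 124, 123, 123, 122, 123, 121, 124, 123, 122, 123, 122, 123, 123, 123, 121, 122, 122, 122, 122, 121], [126, 126, 128, 126, 126, 126, 126, 125, 127, 125, 124, 126, 123, 126, 126, 125, 125, 125, 125, 125, 123, 126, 124, 127, 124], [130, 133, 131, 132, 131, 132, 131, 130, 131, 130, 130, 132, 131, 131, 129, 129, 128, 129, 130, 131, 129, 129, 131, 129, 129], [139, 138, 136, 138, 138, 138, 137, 137, 136, 135, 137, 136, 135, 136, 133, 134, 135, 134, 132, 134, 133, 133, 133, 133, 133], [140, 141, 140, 141, 140, 140, 141, 141, 140, 141, 139, 140, 138, 141, 139, 140, 139, 139, 138, 139, 139, 139, 138, 139, 139]]
```

```bash
python3 - <<'E'
from h import *
w=cv2.imread('pics/w4.png'); g=cv2.cvtColor(w,cv2.COLOR_BGR2GRAY).astype(float)
W=cam('wrist')
S=np.array([501.5,79.5]); X=np.array([-.0466,.9989]); Y=np.array([-.9989,-.0466])
def tr(uv):
    q=ray(W,uv,35)[:,:2]-S; return np.c_[q@X,q@Y].round(1).tolist()
for c in(285,300,312,325,338):
    col=cv2.GaussianBlur(g[:,c-3:c+4].mean(1)[None],(1,3),0).ravel(); d=abs(col[202:262]-col[198:258]); i=d.argmax()+200; print(c,i,round(d.max()),tr([(c,i)]))
for rr in(205,215,225):
    row=g[rr-3:rr+4].mean(0)
    for a,b in((260,295),(330,365)):
        d=abs(row[a+2:b+2]-row[a-2:b-2]); i=d.argmax()+a; print(rr,i,round(d.max()),tr([(i,rr)]))
hsv=cv2.cvtColor(w,cv2.COLOR_BGR2HSV); m=cv2.inRange(hsv,(0,150,60),(8,255,255)); ys,xs=np.where(m); print('red',len(xs),xs.mean() if len(xs) else 0, ys.mean() if len(xs) else 0)
print(sensors.get_obs()['tcp_pos'])
E
```

```text
285 235 58 [[-107.3, 29.7]]
300 231 26 [[-103.1, 14.5]]
312 203 79 [[-74.6, 2.3]]
325 229 39 [[-101.1, -10.8]]
338 235 65 [[-107.4, -24.0]]
205 278 57 [[-76.6, 35.9]]
205 347 17 [[-76.6, -32.3]]
215 277 53 [[-86.7, 37.2]]
215 348 17 [[-86.7, -33.6]]
225 277 40 [[-96.9, 37.5]]
225 343 13 [[-97.0, -28.8]]
red 16 559.5 379.0
[505.49225013  -4.48148935 234.50782004]
```

The block's outer end is within about 3 mm of home and it was pressing on the stop, so it is seated. Now the crank handle.

```bash
python3 -c "
from h import *
go([487,137.3,200],1.617)"
```

```text
shift [0.2375, -0.0198, 0.0575] turn 0.0002
```

```bash
python3 -m crank '[[[0.6,0.08,-0.007,0,0],[0.6,0.16,-0.014,0,0],[0.6,0.2375,-0.0198,0.02,0],[0.6,0.2375,-0.0198,0.0575,0],[0.6,0.2375,-0.0198,0.0575,0]]]' 20
python3 -m crank '[[[0.6,0,0,0,0],[0.6,0,0,0,0]]]'
python3 - <<'E'
from h import *
go([487,137.3,139],1.617)
C,im=snap('side','s5.png'); o=sensors.get_obs(); p=proj(C,[[487,137.3,178],[487,137.3,158],[487,137.3,130],o['tcp_pos']]).round(); print(p.tolist())
u,v=p[1].astype(int); cv2.imwrite('pics/s5c.png',cv2.resize(im[v-110:v+60,u-90:u+90,::-1],None,fx=3.5,fy=3.5,interpolation=cv2.INTER_CUBIC)); print(u-90,v-110)
E
```

```text
time_s: 9.55
tcp_pos: [483.7, 137.6, 195.0]
tool_rot: [-3.132, 0.002, 1.62]
wrist_force: [-0.4, 0.1, -0.6]
opening: 51.7
grip_force: 0.0
time_s: 9.75
tcp_pos: [487.5, 136.3, 199.7]
tool_rot: [3.141, 0.0, 1.616]
wrist_force: [-0.7, 0.4, 1.2]
opening: 51.4
grip_force: 0.0
shift [0.0017, -0.0007, 0.1012] turn -0.0009
[[406.0, 264.0], [404.0, 275.0], [403.0, 290.0], [407.0, 251.0]]
314 165
```

View pics/s5c.png

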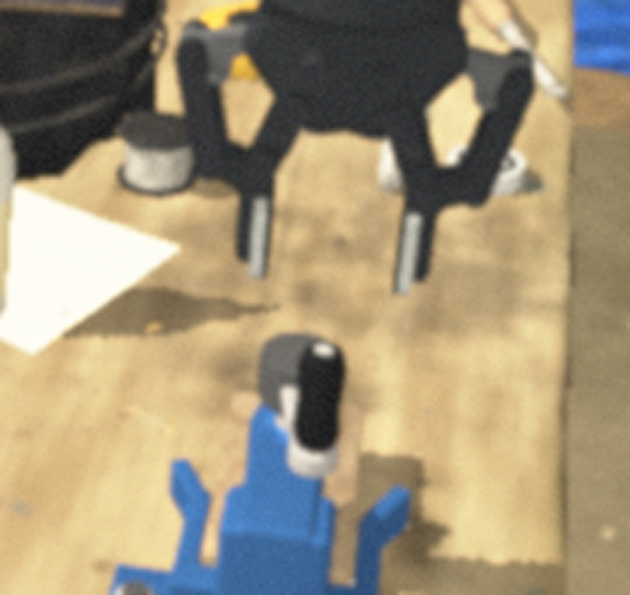

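The handle top at full-image (406,264) matches the prediction. The jaws straddle it, with tips centred at (408,246), about 9 mm above the reported TCP. I'll descend and grip.

```bash
python3 -m crank '[[[0.6,0.0017,0,0.035,0],[0.6,0.0017,0,0.07,0],[0.6,0.0017,0,0.1012,0],[0.6,0.0017,0,0.1012,0]]]' 40
python3 -m crank '[[[0.3,0,0,0,0],[0.15,0,0,0,0],[0.15,0,0,0,0],[0.15,0,0,0,0],[0.15,0,0,0,0]]]' 40
python3 - <<'E'
from h import *
S=np.array([501.5,79.5])
p=sensors.get_obs()['tcp_pos']; y=sensors.get_obs()['tool_rot'][2]; d=p[:2]-S; print(p,np.hypot(*d), 'crank',np.pi/4-(np.arctan2(d[1],d[0])-1.617))
E
```

```text
time_s: 10.2
tcp_pos: [485.9, 136.8, 137.3]
tool_rot: [-3.138, 0.001, 1.615]
wrist_force: [0.1, 0.2, -0.7]
opening: 51.4
grip_force: 0.0
time_s: 10.7
tcp_pos: [487.6, 137.9, 140.2]
tool_rot: [3.139, -0.0, 1.617]
wrist_force: [-1.8, -0.6, 6.2]
opening: 18.7
grip_force: 39.1
[487.63545469 137.94994929 140.23735295] 60.07180860501829 crank 0.5987025164765472
```

```bash
python3 - <<'E'
import numpy as np
for k in range(6):
    a0=-11+100*k
    print(a0,[[0.15,*np.round([.1*(np.cos(np.radians(a))-np.cos(np.radians(a0))),.1*(np.sin(np.radians(a))-np.sin(np.radians(a0))),.02*(a-a0)/360],4).tolist(),0] for a in a0+20*np.arange(1,6)])
E
```

```text
-11 [[0.15, 0.0006, 0.0347, 0.0011, 0], [0.15, -0.0107, 0.0676, 0.0022, 0], [0.15, -0.0326, 0.0946, 0.0033, 0], [0.15, -0.0623, 0.1124, 0.0044, 0], [0.15, -0.0964, 0.1191, 0.0056, 0]]
89 [[0.15, -0.0343, -0.0054, 0.0011, 0], [0.15, -0.0647, -0.0223, 0.0022, 0], [0.15, -0.0875, -0.0485, 0.0033, 0], [0.15, -0.0999, -0.0809, 0.0044, 0], [0.15, -0.1005, -0.1156, 0.0056, 0]]
189 [[0.15, 0.0113, -0.0328, 0.0011, 0], [0.15, 0.0332, -0.0598, 0.0022, 0], [0.15, 0.0629, -0.0777, 0.0033, 0], [0.15, 0.097, -0.0843, 0.0044, 0], [0.15, 0.1313, -0.0789, 0.0056, 0]]
289 [[0.15, 0.0304, 0.0168, 0.0011, 0], [0.15, 0.0532, 0.043, 0.0022, 0], [0.15, 0.0656, 0.0755, 0.0033, 0], [0.15, 0.0662, 0.1102, 0.0044, 0], [0.15, 0.0549, 0.143, 0.0056, 0]]
389 [[0.15, -0.0219, 0.027, 0.0011, 0], [0.15, -0.0516, 0.0449, 0.0022, 0], [0.15, -0.0857, 0.0515, 0.0033, 0], [0.15, -0.12, 0.0461, 0.0044, 0], [0.15, -0.1504, 0.0292, 0.0056, 0]]
489 [[0.15, -0.0228, -0.0262, 0.0011, 0], [0.15, -0.0352, -0.0586, 0.0022, 0], [0.15, -0.0358, -0.0934, 0.0033, 0], [0.15, -0.0245, -0.1262, 0.0044, 0], [0.15, -0.0027, -0.1532, 0.0056, 0]]
```

```bash
python3 -m crank '[[[0.15,0.0006,0.0347,0.0011,0],[0.15,-0.0107,0.0676,0.0022,0],[0.15,-0.0326,0.0946,0.0033,0],[0.15,-0.0623,0.1124,0.0044,0],[0.15,-0.0964,0.1191,0.0056,0]]]' 40
python3 - <<'E'
from h import *
S=np.array([501.5,79.5])
p=sensors.get_obs()['tcp_pos']; d=p[:2]-S; print(p,np.hypot(*d), 'alpha',-np.degrees(np.arctan2(d[1],d[0])-1.617))
for n in('top','wrist','side'):
    C,im=snap(n,n+'_a.png'); h=cv2.cvtColor(im,cv2.COLOR_RGB2HSV); m=cv2.inRange(h,(0,130,60),(7,255,255))|cv2.inRange(h,(174,130,60),(180,255,255))
    hp=proj(C,[*S,140])[0].round(); u,v=hp.astype(int)
    mm=m[max(v-40,0):v+40,max(u-40,0):u+40]; print(n,hp,(mm>0).sum())
E
```

```text
time_s: 11.2
tcp_pos: [561.1, 84.3, 136.9]
tool_rot: [-3.141, -0.003, 1.617]
wrist_force: [-7.5, 4.6, 10.3]
opening: 18.7
grip_force: 39.6
[561.13835004  84.32672018 136.87735767] 59.8333521001005 alpha 88.02023199353951
top [307. 315.] 0
wrist [184. 301.] 0
side [399. 263.] 0
```

Tracks well. I'll run the next two arcs.

```bash
python3 -m crank '[[[0.15,-0.0343,-0.0054,0.0011,0],[0.15,-0.0647,-0.0223,0.0022,0],[0.15,-0.0875,-0.0485,0.0033,0],[0.15,-0.0999,-0.0809,0.0044,0],[0.15,-0.1005,-0.1156,0.0056,0]]]'
python3 -m crank '[[[0.15,0.0113,-0.0328,0.0011,0],[0.15,0.0332,-0.0598,0.0022,0],[0.15,0.0629,-0.0777,0.0033,0],[0.15,0.097,-0.0843,0.0044,0],[0.15,0.1313,-0.0789,0.0056,0]]]'
cat > tab.py <<'E'
from h import *
S=np.array([501.5,79.5])
p=sensors.get_obs()['tcp_pos']; d=p[:2]-S; print(p,np.hypot(*d), 'alpha',-np.degrees(np.arctan2(d[1],d[0])-1.617),sensors.get_obs()['wrist_force'])
import sys
for n in('top','wrist','side'):
    C,im=snap(n,n+sys.argv[1]+'.png'); h=cv2.cvtColor(im,cv2.COLOR_RGB2HSV); m=cv2.inRange(h,(0,110,40),(8,255,255))|cv2.inRange(h,(172,110,40),(180,255,255))
    hp=proj(C,[*S,140])[0].round(); u,v=hp.astype(int); a,b=max(v-45,0),max(u-45,0)
    mm=m[a:v+45,b:u+45]; ys,xs=np.where(mm); print(n,hp,len(xs), (b+xs.mean(),a+ys.mean(),xs.min()+b,xs.max()+b,ys.min()+a,ys.max()+a) if len(xs) else '', 'local RGB',im[v-4:v+5,u-4:u+5].reshape(-1,3).mean(0).round())
E
python3 tab.py _b
```

```text
time_s: 11.85
tcp_pos: [497.7, 19.3, 133.8]
tool_rot: [3.133, 0.001, 1.616]
wrist_force: [5.1, 1.7, 3.1]
opening: 19.1
grip_force: 39.1
time_s: 12.35
tcp_pos: [443.2, 95.9, 130.3]
tool_rot: [3.14, 0.002, 1.617]
wrist_force: [1.4, -4.9, 5.4]
opening: 18.7
grip_force: 39.6
[443.15823644  95.94302184 130.26649841] 60.61463802242496 alpha -71.61278391497166 [ 1.44670743 -4.91374974  5.449067  ]
top [307. 315.] 0  local RGB [79. 72. 68.]
wrist [440. 353.] 0  local RGB [62. 63. 65.]
side [399. 263.] 0  local RGB [178. 158. 122.]
```

```bash
python3 - <<'E'
import cv2
for f in('top0','top_b'):
    im=cv2.imread(f'pics/{f}.png')
    for v in(308,314,320): print(f,v,[tuple(int(x) for x in im[v,u,::-1]) for u in range(292,324,3)])
from h import *
W=cam('wrist'); print(proj(W,[[501.5+dx,79.5+dy,140] for dx,dy in((20,0),(-20,0),(0,20),(0,-20))]).round().tolist())
im=cv2.imread('pics/wrist_b.png')
for v in (320,340,360): print(v,[tuple(int(x) for x in im[v,u,::-1]) for u in range(380,520,12)])
E
```

```text
top0 308 [(56, 79, 126), (55, 77, 124), (57, 78, 123), (83, 73, 67), (79, 72, 68), (81, 73, 70), (82, 74, 70), (76, 66, 56), (40, 56, 96), (168, 135, 91), (166, 134, 93)]
top0 314 [(181, 165, 156), (178, 163, 157), (74, 67, 62), (79, 71, 67), (78, 71, 67), (80, 74, 69), (80, 73, 69), (81, 74, 70), (60, 52, 44), (185, 151, 104), (183, 151, 107)]
top0 320 [(178, 165, 159), (176, 160, 155), (114, 103, 96), (79, 72, 67), (81, 73, 69), (78, 70, 67), (81, 73, 68), (85, 76, 70), (29, 40, 72), (185, 152, 106), (184, 151, 107)]
top_b 308 [(53, 77, 123), (53, 75, 121), (53, 77, 125), (80, 72, 64), (81, 73, 68), (79, 72, 67), (79, 72, 69), (84, 75, 67), (37, 55, 95), (156, 123, 88), (162, 128, 94)]
top_b 314 [(106, 96, 86), (87, 79, 71), (57, 53, 50), (71, 65, 62), (78, 71, 67), (80, 73, 70), (79, 73, 69), (79, 72, 69), (60, 50, 39), (164, 130, 94), (157, 126, 94)]
top_b 320 [(161, 151, 144), (118, 109, 103), (42, 38, 33), (50, 45, 41), (77, 70, 68), (75, 69, 66), (79, 72, 68), (78, 70, 65), (32, 43, 70), (152, 117, 86), (136, 107, 77)]
[[484.0, 355.0], [396.0, 351.0], [447.0, 313.0], [434.0, 390.0]]
320 [(171, 160, 153), (61, 62, 58), (123, 117, 113), (124, 120, 115), (122, 117, 115), (122, 118, 115), (125, 118, 117), (227, 197, 143), (239, 218, 160), (239, 219, 160), (233, 207, 145), (225, 193, 131)]
340 [(50, 49, 52), (205, 167, 121), (123, 119, 114), (127, 123, 117), (48, 46, 50), (56, 54, 56), (127, 123, 119), (240, 220, 160), (238, 217, 153), (233, 205, 147), (227, 198, 133), (225, 195, 134)]
360 [(51, 52, 53), (54, 56, 57), (48, 47, 50), (45, 47, 49), (47, 48, 50), (53, 50, 54), (50, 50, 52), (50, 51, 54), (88, 77, 65), (229, 200, 139), (223, 192, 133), (226, 193, 135)]
```

The hub top is a closed grey disc, so red will show only once the tab is flush. From here I'll take 15° steps with a red check between them, each step stopping if red shows.

```bash
cat >> tab.py <<'E'
    if len(xs)>=(40 if n=='wrist' else 5): print('RED'); sys.exit(1)
E
python3 - <<'E'
import numpy as np
for a0 in range(289,530,15):
    print(a0,round(np.radians(a0+45),2),[np.round([.1*(np.cos(np.radians(a))-np.cos(np.radians(a0))),.1*(np.sin(np.radians(a))-np.sin(np.radians(a0))),.02*(a-a0)/360],4).tolist() for a in (a0+8,a0+15)])
E
```

```text
289 5.83 [[0.0128, 0.0055, 0.0004], [0.0234, 0.0116, 0.0008]]
304 6.09 [[0.011, 0.0086, 0.0004], [0.0196, 0.0173, 0.0008]]
319 6.35 [[0.0084, 0.0111, 0.0004], [0.0144, 0.0218, 0.0008]]
334 6.61 [[0.0052, 0.0129, 0.0004], [0.0083, 0.0248, 0.0008]]
349 6.88 [[0.0017, 0.0138, 0.0004], [0.0016, 0.0261, 0.0008]]
364 7.14 [[-0.0019, 0.0138, 0.0004], [-0.0052, 0.0256, 0.0008]]
379 7.4 [[-0.0055, 0.0128, 0.0004], [-0.0116, 0.0234, 0.0008]]
394 7.66 [[-0.0086, 0.011, 0.0004], [-0.0173, 0.0196, 0.0008]]
409 7.92 [[-0.0111, 0.0084, 0.0004], [-0.0218, 0.0144, 0.0008]]
424 8.19 [[-0.0129, 0.0052, 0.0004], [-0.0248, 0.0083, 0.0008]]
439 8.45 [[-0.0138, 0.0017, 0.0004], [-0.0261, 0.0016, 0.0008]]
454 8.71 [[-0.0138, -0.0019, 0.0004], [-0.0256, -0.0052, 0.0008]]
469 8.97 [[-0.0128, -0.0055, 0.0004], [-0.0234, -0.0116, 0.0008]]
484 9.23 [[-0.011, -0.0086, 0.0004], [-0.0196, -0.0173, 0.0008]]
499 9.49 [[-0.0084, -0.0111, 0.0004], [-0.0144, -0.0218, 0.0008]]
514 9.76 [[-0.0052, -0.0129, 0.0004], [-0.0083, -0.0248, 0.0008]]
529 10.02 [[-0.0017, -0.0138, 0.0004], [-0.0016, -0.0261, 0.0008]]
```

```bash
python3 -m crank '[[[0.15,0.0128,0.0055,0.0004,0],[0.15,0.0234,0.0116,0.0008,0],[0.15,0.0234,0.0116,0.0008,0]]]' >/dev/null && python3 tab.py _c1 && python3 -m crank '[[[0.15,0.011,0.0086,0.0004,0],[0.15,0.0196,0.0173,0.0008,0],[0.15,0.0196,0.0173,0.0008,0]]]' >/dev/null && python3 tab.py _c2
```

```text
[450.41308561 111.5523026  129.71566676] 60.309393328117956 alpha -55.24826467982296 [-3.97039851  0.7383228   9.22763389]
top [307. 315.] 0  local RGB [79. 72. 68.]
wrist [423. 378.] 0  local RGB [41. 41. 42.]
side [399. 263.] 0  local RGB [180. 159. 122.]
[460.53171807 123.649704   129.2596856 ] 60.22953168712671 alpha -40.212198721300474 [-2.26566666  0.43089736  8.24285699]
top [307. 315.] 0  local RGB [79. 72. 68.]
wrist [399. 399.] 0  local RGB [34. 35. 37.]
side [399. 263.] 0  local RGB [170. 150. 116.]
```

```bash
python3 -m crank '[[[0.15,0.0084,0.0111,0.0004,0],[0.15,0.0144,0.0218,0.0008,0],[0.15,0.0144,0.0218,0.0008,0]]]' >/dev/null && python3 tab.py _c3 && python3 -m crank '[[[0.15,0.0052,0.0129,0.0004,0],[0.15,0.0083,0.0248,0.0008,0],[0.15,0.0083,0.0248,0.0008,0]]]' >/dev/null && python3 tab.py _c4 && python3 -m crank '[[[0.15,0.0017,0.0138,0.0004,0],[0.15,0.0016,0.0261,0.0008,0],[0.15,0.0016,0.0261,0.0008,0]]]' >/dev/null && python3 tab.py _c5
```

```text
[473.37125328 132.67431115 128.76241771] 60.155912083017775 alpha -25.231174316381956 [-2.14899255 -1.28157635  6.83356687]
top [307. 315.] 0  local RGB [80. 73. 69.]
wrist [370. 415.] 0  local RGB [36. 36. 38.]
side [399. 263.] 0  local RGB [77. 74. 68.]
[488.0151844  138.03727417 128.30506837] 60.07039802368456 alpha -10.325234856232447 [-2.07708387 -0.92930562  7.38543245]
top [307. 315.] 0  local RGB [80. 73. 69.]
wrist [338. 424.] 0  local RGB [33. 33. 35.]
side [399. 263.] 0  local RGB [131. 117.  94.]
[503.3482409  139.45442496 127.8177818 ] 59.98290645902334 alpha 4.412997961626076 [-1.57949589 -1.47979425  7.80836991]
top [307. 315.] 0  local RGB [80. 74. 69.]
wrist [306. 426.] 0  local RGB [33. 33. 34.]
side [399. 263.] 0  local RGB [166. 146. 112.]
```

```bash
python3 -m crank '[[[0.15,-0.0019,0.0138,0.0004,0],[0.15,-0.0052,0.0256,0.0008,0],[0.15,-0.0052,0.0256,0.0008,0]]]' >/dev/null && python3 tab.py _c6 && python3 -m crank '[[[0.15,-0.0055,0.0128,0.0004,0],[0.15,-0.0116,0.0234,0.0008,0],[0.15,-0.0116,0.0234,0.0008,0]]]' >/dev/null && python3 tab.py _c7 && python3 -m crank '[[[0.15,-0.0086,0.011,0.0004,0],[0.15,-0.0173,0.0196,0.0008,0],[0.15,-0.0173,0.0196,0.0008,0]]]' >/dev/null && python3 tab.py _c8
```

```text
[518.45372625 136.93372461 127.32092965] 59.883733650794966 alpha 19.093225047693384 [-3.73474099 -1.5527942   7.62347455]
top [307. 315.] 0  local RGB [80. 74. 69.]
wrist [274. 421.] 0  local RGB [34. 34. 36.]
side [399. 263.] 0  local RGB [59. 60. 59.]
[532.42298561 130.69257827 126.84901673] 59.807283074090506 alpha 33.781439789503594 [-4.70928838 -1.82250693  8.62078564]
top [307. 315.] 0  local RGB [70. 67. 58.]
wrist [244. 410.] 0  local RGB [37. 37. 39.]
side [399. 263.] 0  local RGB [133. 119.  95.]
[544.33658812 121.1176574  126.35926944] 59.724389397749306 alpha 48.474169806403815 [-4.57406145 -0.91906403  9.55415162]
top [307. 315.] 0  local RGB [128. 130. 106.]
wrist [218. 392.] 13 (np.float64(219.3846153846154), np.float64(347.7692307692308), np.int64(215), np.int64(224), np.int64(347), np.int64(349)) local RGB [40. 40. 41.]
side [399. 263.] 90 (np.float64(398.22222222222223), np.float64(272.02222222222224), np.int64(392), np.int64(404), np.int64(268), np.int64(276)) local RGB [200. 174. 129.]
RED
```

Red first shows in the side view: 90 px at (398,272), 9 rows tall, so the tab is about 3–4.5 mm out. The top view's last clear "no red" at 7.4 rad caps it at about 4.6 mm. One more 15° step adds 2.4 mm.

```bash
python3 -m crank '[[[0.15,-0.0111,0.0084,0.0004,0],[0.15,-0.0218,0.0144,0.0008,0],[0.15,-0.0218,0.0144,0.0008,0]]]' ; python3 tab.py _c9; python3 - <<'E'
import cv2
for f in('side_c8','side_c9'):
    im=cv2.imread(f'pics/{f}.png'); print(f)
    for v in range(262,284): print(v,[tuple(int(x) for x in im[v,u,::-1]) for u in (395,398,401)])
E
```

```text
time_s: 16.4
tcp_pos: [553.5, 108.8, 125.9]
tool_rot: [-3.141, -0.001, 1.616]
wrist_force: [-4.7, 1.6, 8.4]
opening: 18.9
grip_force: 40.0
[553.50980092 108.78648954 125.91475734] 59.68850694606145 alpha 63.26360582908014 [-4.74080913  1.63247308  8.39466815]
top [307. 315.] 86 (np.float64(305.93023255813955), np.float64(314.43023255813955), np.int64(301), np.int64(310), np.int64(309), np.int64(320)) local RGB [138.  56.  46.]
RED
side_c8
262 [(215, 187, 136), (220, 188, 138), (221, 194, 141)]
263 [(205, 177, 128), (207, 176, 128), (207, 179, 129)]
264 [(191, 168, 123), (194, 168, 123), (195, 169, 125)]
265 [(185, 161, 119), (176, 153, 112), (180, 155, 117)]
266 [(168, 149, 114), (162, 143, 113), (164, 144, 112)]
267 [(141, 123, 106), (144, 118, 104), (150, 133, 112)]
268 [(164, 105, 98), (197, 100, 93), (154, 109, 99)]
269 [(228, 89, 83), (248, 84, 77), (219, 94, 87)]
270 [(250, 77, 71), (252, 71, 64), (248, 79, 73)]
271 [(253, 72, 65), (251, 69, 65), (251, 70, 61)]
272 [(252, 72, 64), (251, 69, 61), (251, 68, 63)]
273 [(248, 65, 61), (248, 66, 60), (247, 67, 62)]
274 [(210, 65, 61), (222, 54, 51), (221, 55, 51)]
275 [(134, 63, 59), (182, 59, 55), (172, 60, 57)]
276 [(87, 66, 64), (129, 66, 62), (119, 69, 66)]
277 [(78, 77, 74), (83, 70, 66), (80, 72, 68)]
278 [(78, 77, 73), (81, 78, 75), (81, 79, 74)]
279 [(83, 80, 77), (86, 85, 80), (86, 82, 80)]
280 [(84, 81, 78), (84, 83, 80), (86, 84, 79)]
281 [(82, 82, 78), (83, 81, 78), (80, 79, 76)]
282 [(82, 82, 79), (86, 83, 78), (83, 82, 79)]
283 [(89, 86, 81), (87, 85, 83), (83, 80, 77)]
side_c9[ WARN:0@0.011] global loadsave.cpp:275 findDecoder imread_('pics/side_c9.png'): can't open/read file: check file path/integrity
Traceback (most recent call last):
TypeError: 'NoneType' object is not subscriptable
```

```bash
python3 - <<'E'
from h import *
C,im=snap('side','side_c9.png')
for v in range(264,284): print(v,[tuple(int(x) for x in im[v,u]) for u in (395,398,401)])
# expected image rows of the tab disc (top face front/back) vs pop height, hub top unknown: mm per px vertical
S=[501.5,79.5]
print(proj(C,[[*S,140],[*S,141],[S[0],S[1]+10,140],[S[0],S[1]-10,140],[S[0]+10,S[1],140],[S[0]-10,S[1],140]]).round(2).tolist())
E
```

```text
264 [(192, 168, 122), (190, 166, 121), (193, 166, 123)]
265 [(186, 160, 118), (178, 156, 116), (179, 154, 114)]
266 [(170, 147, 108), (166, 140, 108), (171, 147, 113)]
267 [(156, 127, 105), (183, 122, 100), (172, 133, 106)]
268 [(157, 90, 78), (211, 85, 75), (185, 99, 84)]
269 [(179, 62, 58), (215, 60, 55), (197, 70, 60)]
270 [(184, 45, 42), (196, 49, 44), (191, 47, 41)]
271 [(188, 47, 43), (187, 46, 43), (186, 46, 41)]
272 [(188, 48, 43), (189, 48, 45), (187, 48, 42)]
273 [(187, 46, 39), (192, 48, 44), (195, 53, 47)]
274 [(180, 52, 47), (197, 51, 47), (196, 47, 45)]
275 [(155, 64, 60), (187, 54, 52), (184, 55, 51)]
276 [(108, 70, 69), (148, 66, 63), (136, 66, 61)]
277 [(79, 75, 72), (96, 68, 66), (91, 72, 70)]
278 [(80, 79, 79), (78, 75, 74), (80, 79, 74)]
279 [(79, 76, 74), (82, 81, 78), (86, 86, 82)]
280 [(81, 81, 76), (81, 82, 79), (86, 82, 78)]
281 [(80, 81, 78), (87, 86, 81), (84, 85, 80)]
282 [(77, 75, 71), (90, 85, 83), (86, 86, 80)]
283 [(81, 78, 76), (81, 80, 76), (81, 79, 74)]
[[398.78, 262.97], [398.84, 262.45], [397.97, 266.36], [399.59, 259.64], [392.57, 262.07], [405.03, 263.87]]
```

In the side view the tab's height above the hub went from about 1.9 to 3.9 mm over that step. Another 12° should bring it to about 6 mm, still under 9 mm in the worst case.

```bash
python3 -m crank '[[[0.15,-0.0099,0.0041,0.0003,0],[0.15,-0.0196,0.0072,0.0007,0],[0.15,-0.0196,0.0072,0.0007,0],[0.15,-0.0196,0.0072,0.0007,0]]]'; python3 - <<'E'
from h import *
S=np.array([501.5,79.5]);p=sensors.get_obs()['tcp_pos']; d=p[:2]-S; print('alpha',-np.degrees(np.arctan2(d[1],d[0])-1.617))
C,im=snap('side','side_c10.png')
for u in(396,397,398,399,400): print(u,[int(im[v,u,0])-int(im[v,u,1]) for v in range(262,282)])
E
```

```text
time_s: 16.9
tcp_pos: [558.3, 97.8, 125.5]
tool_rot: [-3.141, -0.002, 1.616]
wrist_force: [-5.4, 0.9, 8.1]
opening: 19.2
grip_force: 40.0
alpha 74.81526148310856
396 [31, 26, 26, 25, 32, 64, 111, 135, 137, 140, 141, 144, 143, 117, 62, 12, 2, 0, 0, 3]
397 [29, 28, 27, 25, 33, 68, 116, 139, 139, 138, 142, 145, 148, 130, 74, 18, 3, -1, 0, 0]
398 [31, 27, 26, 27, 36, 72, 116, 141, 141, 140, 143, 143, 155, 133, 82, 26, 2, 2, 4, 3]
399 [30, 29, 27, 28, 35, 67, 113, 137, 141, 140, 139, 146, 157, 135, 86, 27, 2, 2, 2, -1]
400 [28, 27, 26, 26, 32, 60, 106, 135, 141, 140, 138, 149, 149, 136, 87, 25, 2, 0, -1, 1]
```

The tab barely changed in that step, so the handle may be slipping along the pads. I'll check where the handle's bright pin end sits between the fingers across the wrist pictures.

```bash
python3 - <<'E'
from h import *
W,_=snap('wrist','wrist_c10.png'); o=sensors.get_obs(); Rm=R.from_euler('xyz',o['tool_rot']).as_matrix()
pts=proj(W,[o['tcp_pos']+Rm@[x,0,-35] for x in(11,0,-11)]); print(pts.round().tolist())
u,v=pts[1].astype(int)
for f in('_a','_b','_c1','_c3','_c5','_c7','_c8','_c10'):
    im=cv2.imread(f'pics/wrist{f}.png'); c=im[v-70:min(v+60,480),u-45:u+45]
    h=cv2.cvtColor(c,cv2.COLOR_BGR2HSV); m=((h[:,:,2]>120)&(h[:,:,1]<60)).astype(np.uint8)
    n,l,s,ce=cv2.connectedComponentsWithStats(m)
    print(f,[(int(s[i,4]),(ce[i]+[u-45,v-70]).round(1).tolist(),s[i,2:4].tolist()) for i in range(1,n) if s[i,4]>25])
    hs=cv2.cvtColor(im,cv2.COLOR_BGR2HSV); m=cv2.inRange(hs,(0,110,40),(8,255,255))|cv2.inRange(hs,(172,110,40),(180,255,255)); m[:, :100]=0; n,l,s,ce=cv2.connectedComponentsWithStats(m); print('  red',[(s[i].tolist()) for i in range(1,n) if s[i,4]>20])
T,t=snap('top','top_c10.png')
for f in('_c9','_c10'):
    t=cv2.imread(f'pics/top{f}.png'); hs=cv2.cvtColor(t,cv2.COLOR_BGR2HSV); m=cv2.inRange(hs,(0,110,40),(8,255,255)); mm=m[295:335,287:327]; ys,xs=np.where(mm); print(f,len(xs),xs.mean()+287,ys.mean()+295,xs.min()+287,xs.max()+287,ys.min()+295,ys.max()+295)
E
```

```text
[[316.0, 314.0], [316.0, 341.0], [316.0, 367.0]]
_a [(1054, [280.3, 296.0], [34, 69]), (86, [330.6, 275.5], [15, 14]), (604, [350.7, 310.9], [20, 52]), (366, [313.2, 339.3], [23, 20])]
  red []
_b [(75, [296.5, 275.4], [13, 16]), (1115, [348.3, 297.1], [39, 69]), (559, [278.0, 310.3], [17, 52]), (366, [314.0, 339.4], [23, 20])]
  red []
_c1 [(43, [298.0, 274.3], [12, 11]), (321, [343.3, 283.2], [38, 28]), (51, [351.3, 332.0], [13, 11]), (47, [277.5, 332.1], [10, 10]), (339, [314.0, 339.4], [21, 20])]
  red []
_c3 [(45, [297.8, 275.0], [12, 13]), (80, [331.1, 275.6], [15, 17]), (57, [351.5, 331.6], [13, 11]), (47, [277.5, 332.1], [10, 10]), (341, [314.2, 339.6], [22, 20]), (68, [335.0, 351.3], [8, 16])]
  red []
_c5 [(46, [298.0, 274.7], [12, 13]), (76, [330.9, 275.4], [15, 15]), (55, [277.3, 331.4], [10, 11]), (335, [314.0, 339.8], [21, 20]), (47, [350.7, 332.3], [10, 10]), (192, [305.0, 356.2], [33, 17])]
  red []
_c7 [(41, [298.3, 274.1], [11, 9]), (74, [330.8, 275.4], [14, 15]), (51, [351.3, 332.0], [13, 11]), (47, [277.5, 332.1], [10, 10]), (342, [313.6, 339.8], [22, 20])]
  red []
_c8 [(70, [294.2, 278.6], [21, 16]), (74, [330.8, 275.0], [14, 13]), (57, [277.2, 331.4], [10, 11]), (343, [313.4, 339.6], [22, 20]), (47, [350.7, 332.3], [10, 10])]
  red []
_c10 [(964, [280.3, 296.1], [33, 68]), (75, [331.0, 275.1], [13, 13]), (548, [351.0, 311.3], [19, 51]), (355, [313.4, 339.1], [23, 20])]
  red [[169, 303, 45, 40, 1353]]
_c9 86 305.93023255813955 314.43023255813955 301 310 309 320
_c10 86 307.43023255813955 314.06976744186045 304 312 309 320
```

The pin has not moved in the jaws, so there is no slip. The crank stands at 8.37 rad. Flush came after 7.40 rad (no red) and before 7.92 rad (red showing, about 2 mm out), so the tab is 4.1–8.7 mm out, most likely about 6 mm. I'll stop here and release.

```bash
python3 -m crank '[[[0.25,0,0,0,0],[0.4,0,0,0,0],[0.4,0,0,0,0],[0.4,0,0,0,0]]]'
python3 -m crank '[[[0.4,0,0,-0.02,0],[0.4,0,0,-0.06,0],[0.4,0,0,-0.12,0],[0.4,0,0,-0.19,0],[0.4,0,0,-0.25,0]]]'
python3 -m crank '[[[0.4,-0.08,0,0,0],[0.4,-0.16,0,0,0],[0.4,-0.24,0,0,0],[0.4,-0.32,0,0,0],[0.4,-0.38,0,0,0]]]'
python3 - <<'E'
from h import *
S=np.array([501.5,79.5]); X=np.array([-.0466,.9989]); Y=np.array([-.9989,-.0466])
C,im=snap('side','side_end.png')
for u in(396,398,400): print(u,[int(im[v,u,0])-int(im[v,u,1]) for v in range(262,282)])
print([tuple(map(int,im[v,398])) for v in range(265,280)])
T,t=snap('top','top_end.png'); hs=cv2.cvtColor(t,cv2.COLOR_RGB2HSV); m=cv2.inRange(hs,(0,110,40),(8,255,255)); mm=m[295:335,287:327]; ys,xs=np.where(mm); print('top red',len(xs),xs.mean()+287,ys.mean()+295,np.ptp(xs),np.ptp(ys))
g=cv2.cvtColor(t,cv2.COLOR_RGB2GRAY).astype(int)
for v in(300,310,320): print(v,g[v,350:380].tolist())
for v in (300,): print([g[y,350] for y in range(285,340)])
w=cv2.inRange(hs,(0,0,150),(20,255,255))
o=cv2.inRange(hs,(5,150,150),(18,255,255)); ys,xs=np.where(o[180:220,400:440]); print('nozzle',len(xs),xs.mean()+400,ys.mean()+180)
t0=cv2.cvtColor(cv2.imread('pics/top0.png'),cv2.COLOR_BGR2HSV); o=cv2.inRange(t0,(5,150,150),(18,255,255)); ys,xs=np.where(o[180:220,400:440]); print('nozzle0',len(xs),xs.mean()+400,ys.mean()+180)
E
```

```text
time_s: 17.45
tcp_pos: [559.1, 96.8, 123.8]
tool_rot: [3.141, 0.0, 1.617]
wrist_force: [1.4, 0.7, -0.2]
opening: 34.0
grip_force: 0.0
time_s: 17.95
tcp_pos: [559.1, 96.9, 277.0]
tool_rot: [3.139, -0.0, 1.617]
wrist_force: [0.5, -0.3, 1.2]
opening: 34.4
grip_force: 0.0
time_s: 18.45
tcp_pos: [569.2, -133.6, 274.9]
tool_rot: [3.14, 0.001, 1.616]
wrist_force: [0.1, 0.6, -1.0]
opening: 33.8
grip_force: 0.0
396 [30, 26, 24, 24, 47, 111, 166, 181, 179, 182, 182, 179, 176, 141, 64, 15, 3, -1, 2, 2]
398 [28, 28, 24, 25, 54, 119, 167, 179, 182, 181, 181, 182, 176, 151, 79, 23, 2, 2, 1, 4]
400 [29, 27, 25, 25, 41, 104, 161, 183, 181, 182, 185, 181, 176, 139, 78, 21, 1, -1, 2, 2]
[(175, 150, 109), (189, 135, 102), (225, 106, 86), (245, 78, 66), (249, 70, 65), (248, 66, 58), (249, 68, 63), (249, 68, 63), (247, 65, 59), (239, 63, 59), (216, 65, 62), (165, 86, 78), (127, 104, 99), (107, 105, 102), (104, 102, 96)]
top red 106 306.64150943396226 314.1320754716981 11 11
300 [144, 148, 143, 142, 142, 147, 152, 145, 144, 150, 154, 150, 136, 113, 132, 135, 134, 136, 137, 138, 137, 136, 136, 138, 137, 14
[... 522 characters left out ...]
35), np.int64(141), np.int64(144), np.int64(150), np.int64(147), np.int64(141), np.int64(126), np.int64(107), np.int64(84), np.int64(79), np.int64(79), np.int64(79), np.int64(82), np.int64(76), np.int64(75), np.int64(89), np.int64(117), np.int64(134), np.int64(131), np.int64(136), np.int64(132), np.int64(123), np.int64(135), np.int64(144), np.int64(129), np.int64(103), np.int64(115), np.int64(127), np.int64(127), np.int64(128), np.int64(114), np.int64(88), np.int64(95), np.int64(98), np.int64(99), np.int64(100), np.int64(100), np.int64(98), np.int64(95), np.int64(94), np.int64(92), np.int64(93)]
nozzle 111 420.27027027027026 195.51351351351352
nozzle0 109 418.2844036697248 194.28440366972478
```

```bash
python3 - <<'E'
from h import *
C=cam('side'); S=np.array([501.5,79.5])
for f in('side0','s5'):
    im=cv2.imread(f'pics/{f}.png'); 
    for u in(395,398,401): print(f,u,[int(im[v,u,2])-int(im[v,u,0]) for v in range(252,272)])
t=cv2.imread('pics/top0.png')
for v in(309,314): print(v,[int(t[v,u,2]) for u in range(292,322)])
print([int(t[y,308,2]) for y in range(298,332)])
T=cam('top')
for z in(115,125,135): print(z,proj(C,[[S[0],S[1]-17,z],[S[0],S[1]-10,z],[S[0],S[1]+10,z]]).round(2).tolist(),proj(T,[[*S,z],[S[0]+17,S[1],z],[S[0]-17,S[1],z]]).round(1).tolist())
E
```

```text
side0 395 [77, 75, 77, 77, 74, 74, 71, 57, 31, 9, 4, 9, 8, 8, 7, 10, 7, 8, 6, 8]
side0 398 [75, 73, 71, 77, 76, 74, 71, 59, 33, 7, 5, 8, 6, 9, 7, 8, 7, 6, 9, 6]
side0 401 [75, 71, 75, 76, 75, 76, 73, 65, 37, 14, 5, 6, 4, 5, 0, 3, 0, -2, 0, -1]
s5 395 [81, 83, 82, 83, 84, 82, 84, 75, 40, 15, 7, 8, 9, 9, 5, 9, 7, 5, 10, 6]
s5 398 [78, 81, 85, 86, 86, 86, 83, 74, 36, 10, 8, 9, 7, 7, 6, 9, 6, 7, 10, 7]
s5 401 [70, 74, 75, 77, 79, 81, 80, 68, 39, 13, 8, 5, 4, 2, 1, 1, -4, 1, -1, -3]
309 [56, 55, 54, 54, 54, 53, 63, 79, 81, 82, 80, 79, 82, 79, 81, 80, 79, 81, 80, 81, 81, 83, 74, 59, 48, 70, 164, 171, 167, 166]
314 [181, 175, 176, 178, 147, 84, 74, 79, 79, 79, 80, 81, 78, 80, 82, 80, 81, 80, 80, 80, 82, 81, 80, 85, 60, 40, 129, 185, 187, 185]
[127, 127, 125, 127, 109, 54, 58, 77, 84, 81, 80, 79, 78, 82, 82, 81, 81, 80, 81, 79, 79, 79, 80, 80, 80, 67, 111, 186, 188, 212, 228, 205, 72, 34]
115 [[398.87, 269.99], [398.32, 272.33], [396.7, 279.19]] [[307.8, 314.2], [308.0, 304.8], [307.6, 323.6]]
125 [[399.38, 264.98], [398.82, 267.3], [397.2, 274.11]] [[307.5, 314.5], [307.8, 305.0], [307.3, 324.0]]
135 [[399.88, 259.91], [399.33, 262.21], [397.71, 268.96]] [[307.3, 314.7], [307.5, 305.1], [307.1, 324.4]]
```

The same edge method on the hub rim gives a hub top at 120.3 mm and a tab top at 126.1 mm, so the tab is about 5.8 mm out. The block end is at its home position (column 364, as predicted), and the arm is clear. Handing in.

```bash
python3 -m crank '[[[0.4,0,0,0,0],[0.4,0,0,0,0],[0.4,0,0,0,0]]]'; python3 -c "
from h import *
print(order.sign_off())"
```

```text
time_s: 18.85
tcp_pos: [569.4, -129.6, 274.3]
tool_rot: [3.141, -0.0, 1.619]
wrist_force: [-0.2, -0.0, -0.1]
opening: 34.0
grip_force: 0.0
the job is handed in; nothing more can be done
None
```

Handed in at about 19 s (no verdict returned): the block is home against the stop, the tab is about 5.8 mm out by measurement (range 4–9 mm), the arm was never near the bottle, and the gripper is open and clear.

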